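Shingle the sample tiles on the tray

TASK

Lay the three sample tiles from the drying rack on the wooden tray as a neat shingled row, glazed face up and square to the tray: first the blue one leaning on the sloping head slat, then the terracotta one leaning on the blue, then the white one leaning on the terracotta, each with its lower edge on the tray's floor and leaving about 25 mm of the one beneath showing. Keep hold of each tile until you feel it touch both the tray and what it leans on, then let go; do not drop or press them hard, and leave everything else alone.

Things in the scene. Friction and masses are not known exactly. Their poses are not given: they have to be found in the camera images.
- rack: fixed wooden drying rack, 290 wide (its y) x 120 deep x 90 mm high. Origin: centre of its underside; x points to its high back. Three sloping bearers at y = -110, 0, +110 mm, each 34 mm wide (so 10 mm of the tile overhangs on both sides), rising 30 degrees towards +x, a tile on each in any order; a tile's underside centre lies about at x = 0, z = 62 mm. Under the overhang there is 35 mm of free room. The lip at each bearer's lower end stands 6 mm above the bearer
- tray: fixed wooden tray 240 (its x) x 160 (its y) mm, floor top 6 mm above its origin, rim 16 mm high and 6 mm thick. Origin: centre of its underside. The head slat stands towards +x; the row of tiles grows towards -x. Laid back about its lower edge, a held tile feels the tray with 2 to 4 N, and the force rises sharply once it leans on what is behind
- head_slat: fixed pale wooden slat in the tray, shaped like a tile (80 x 54 x 10 mm), on the tray's centre line, rising 22 degrees towards the tray's +x; its frame is the tray's frame. The first tile leans on it. Slat and tiles are equally wide: fingertips reaching below a held tile's underside would come down on the one beneath, so grip only the upper 5 to 8 mm of its 10 mm sides, a little uphill of its middle
- head_low (a point): middle of the lower under-edge of the head slat: 30 mm ahead (+x) of the tray's origin, on the tray's floor. With each tile's lower edge 27 mm farther towards -x than the one before, the tiles lie parallel to the slat, face on face, at 22 degrees (tile origin 37 mm towards +x from its lower edge and 15 mm above the tray floor)
- blue_tile: ceramic sample tile 80 x 54 x 10 mm, about 100 g, blue with a white frame line. Origin: centre of its underside; z out of its glazed face, x along the 80 mm length towards the edge that is uppermost in the rack, y across the 54 mm width. In the rack it lies sloping 30 degrees, lower edge (towards the robot's side) against a small lip
- blue_tile_near (a point): middle of the tile's lower under-edge in the rack (40 mm from its origin, towards -x)
- blue_tile_far (a point): middle of the tile's upper under-edge in the rack (40 mm from its origin, towards +x)
- terracotta_tile: ceramic sample tile 80 x 54 x 10 mm, about 100 g, terracotta with a white frame line. Origin: centre of its underside; z out of its glazed face, x along the 80 mm length towards the edge that is uppermost in the rack, y across the 54 mm width. In the rack it lies sloping 30 degrees, lower edge (towards the robot's side) against a small lip
- terracotta_tile_near (a point): middle of the tile's lower under-edge in the rack (40 mm from its origin, towards -x)
- terracotta_tile_far (a point): middle of the tile's upper under-edge in the rack (40 mm from its origin, towards +x)
- white_tile: ceramic sample tile 80 x 54 x 10 mm, about 100 g, white with a yellow frame line. Origin: centre of its underside; z out of its glazed face, x along the 80 mm length towards the edge that is uppermost in the rack, y across the 54 mm width. In the rack it lies sloping 30 degrees, lower edge (towards the robot's side) against a small lip
- white_tile_near (a point): middle of the tile's lower under-edge in the rack (40 mm from its origin, towards -x)
- white_tile_far (a point): middle of the tile's upper under-edge in the rack (40 mm from its origin, towards +x)
- mug: bystander, leave alone: blue mug, 80 mm wide, 90 high, right of the tray; origin at its underside
- spoon: bystander, leave alone: brass spoon, 170 mm long, lying beyond rack and tray; origin at its underside
- jar: bystander, leave alone: jar with green lid, 60 mm wide, 90 high, behind; origin at its underside
- bottle: bystander, leave alone: white bottle, 52 mm wide, 160 high, behind the rack; origin at its underside
- bowl: bystander, leave alone: glass bowl, 120 mm wide, 45 high, left of the rack; origin at its underside
There are look-alikes about, which are no part of the job. There is more than one size of the terracotta_tile; the job needs the middle-sized. Of the things that look like the blue_tile, the middle-sized one is meant.

How it is judged:
By the outcome, as a careful person would: the job done as asked, in the order asked, and still so for the second after the job is handed in, with the robot touching nothing.
It also fails if it takes over 72 s, if anything falls off the work surface, if the arm or the gripper's body presses on something with over 40 N, if the wrist force passes 120 N, or if a joint passes its speed limit or range.

ROBOT

A 6-joint arm with a two-finger parallel gripper is mounted at the origin on the work surface. World frame = base frame: x ahead of the robot, y to its left, z up, the work surface at z = 0. Lengths are in mm, angles in rad, forces in N, time in s.
With the tool pointing down it reaches from about 350 to 875 mm from the base axis. Payload 4.2 kg.
Tool frame: the origin (TCP) lies at the very end of the fingers, on their centre line; the grasp point (between the pads) lies 19 mm behind it; z points along the fingers, y is the line along which they close (so a half turn about z gives the same grasp; the last joint's range is limited). The gripper opens to 85 mm and grips with 20 to 120 N. Pads are 22 mm wide; open, the fingers measure 114 mm over their backs; the gripper's body (76 mm by 85 mm) begins 54 mm behind the grasp point. The pads swing forward as they close: fully open they stand 13 mm farther back than shut.
Start: joints at [-0.929, 0.385, 0.008, 0, -1.194, -0.259], TCP at [233.463, -579.736, 231.312] pointing down, gripper open.
Joint ranges: [-3.14, 3.14], [-1.21, 2.06], [-1.07, 1.41], [-3.16, 2.05], [-2.99, -0.16], [-3.1, 3.1]. Speed limits (rad/s): [2.79, 2.79, 3.14, 3.14, 3.14, 3.14].

INTERFACE

Orientations are given as a unit quaternion [x, y, z, w].
In Python, from bench import arm gives the robot as it stands. The module is installed in compiled form; this text tells all that it offers.
- The arm moves only by the tool drive_tool, never from a script. Its argument "targets" is a list of rows, each a list of 5 numbers: the closure, from -1 (fully open) to 1 (shut), then the shift along the tool's x, y, z in mm, then the turn about the tool's z in degrees. In form: [[grip, tx, ty, tz, roll], ...]. A call has 1 to 12 rows; each row is the pose to reach, as a shift and turn from the pose commanded when the call began, along the tool's axes at that moment; what a row does not reach only later rows make up. A row lasts 1/10 s, in which the tool goes at most 50 mm and 8.59 degrees, less where a joint would pass 70% of its speed; a pose out of reach is approached as far as the arm can. A call with a gripper value outside its range is refused whole. The fingers move at their own pace and stop on an object; the grip force is fixed at half the most. Time passes only in rows, so rows that repeat a pose let the fingers close. It gives the time, the measured TCP pose, the force, the opening and the grip force at its end, in the units of the state.
- arm.read_state(): the state, without advancing time (a new reading comes with each control period).
- arm.get_image(name): name is "scene" or "top"; returns the picture (480x640x3 uint8, blue, green, red); there is no depth.
- arm.camera_params(name): a dict with "fov_y" (degrees; the focal length in pixels is half the picture's height over the tangent of half this angle, whatever the lens; pixels are square), "cx", "cy" (the principal point, pixels), "D" ([k1, k2, p1, p2, k3] as OpenCV has them; the pictures are not rectified), "rvec" (rotation vector, rad) and "tvec" (3), from world to camera coordinates, as OpenCV has them. Camera axes: x right, y down, z forward; pixel columns grow to the right and rows downward; lengths in mm; the calibration is good to about 2 mm. A picture is of the moment at which its call begins. camera_params takes no time and is no camera call.
- arm.job_done(): hands the job in; it is judged then, once.
The state is a dict: "clock": time; "joints": joint angles; "joint_vel": joint speeds; "joint_efforts": joint torques, N m; "position": TCP position; "ee_rot": TCP orientation; "contact_force": force on the tool from outside, world axes, zero at the start; "wrist_torque": the same for the moment, N m; "gripper_width": finger opening in mm; "grasp_force": force on a finger pad.
Only numpy, scipy, OpenCV 4.12 (cv2) and the standard library are available. Lean on these libraries where they do the work, as an engineer would, in place of code of your own. Each camera call takes 0.05 s, during which the arm holds its last target. There are 200 camera calls.

## Working session

There is one attempt and no reset: what is moved stays moved. The work goes in short steps, Python scripts to look and compute and a tool call to move; the robot and the scene stay as the last step left them, time stands still between calls to the robot, and variables do not carry over. Pictures are saved under pics/ and viewed, at most 10 in all, crops included, and the job is handed in when it is done.

Besides the shell and the picture viewer there is one more tool, called after "Emit:" by a JSON object that holds its "op" and its "data". drive_tool: Moves the arm, as the interface text tells. Its arguments: {"type":"object","properties":{"targets":{"type":"array","items":{"type":"array","items":{"type":"number"}}}},"required":["targets"]}

```bash
mkdir -p pics
python3 - <<'E'
from bench import arm
import cv2
for n in("scene","top"):
    cv2.imwrite(f"pics/{n}0.png",arm.get_image(n)); print(n,arm.camera_params(n))
print(arm.read_state())
E
```

```text
scene {'fov_y': 51.73520939711525, 'cx': 312.91161533385497, 'cy': 238.4370647657803, 'D': array([-0.1050809,  0.       ,  0.       ,  0.       ,  0.       ]), 'rvec': array([ 2.14294341,  0.94830098, -0.41600384]), 'tvec': array([-385.22621816, -222.58881494, 1725.44294396])}
top {'fov_y': 43.19468405888502, 'cx': 307.9901652738309, 'cy': 237.9751509573577, 'D': array([0.00132645, 0.        , 0.        , 0.        , 0.        ]), 'rvec': array([ 2.09493852, -2.14278765,  0.19632411]), 'tvec': array([  26.74545996,  531.80597362, 1444.5967291 ])}
{'clock': 0.1, 'joints': array([-9.29395606e-01,  3.85499333e-01,  6.78167550e-03, -4.44177666e-04,
       -1.19400382e+00, -2.58580983e-01]), 'joint_vel': array([ 1.73142734e-03, -1.30831352e-03,  3.94802241e-03,  2.01782756e-03,
        6.22766175e-05, -4.27436285e-05]), 'joint_efforts': array([-6.30029353e-04, -3.93318880e+01,  1.88929743e+01,  4.19793829e+00,
       -2.60156616e-03,  9.93061718e-06]), 'position': array([ 233.27805441, -579.27863135,  230.32524331]), 'ee_rot': array([-1.90162693e-01,  9.81752097e-01,  9.56541562e-04, -2.32799185e-04]), 'contact_force': array([ 0.06524185, -0.14596412, -0.1263071 ]), 'wrist_torque': array([-0.03710091,  0.00235801,  0.03249078]), 'grasp_force': 0.0, 'gripper_width': 85.32347236560962}
```

View pics/scene0.png

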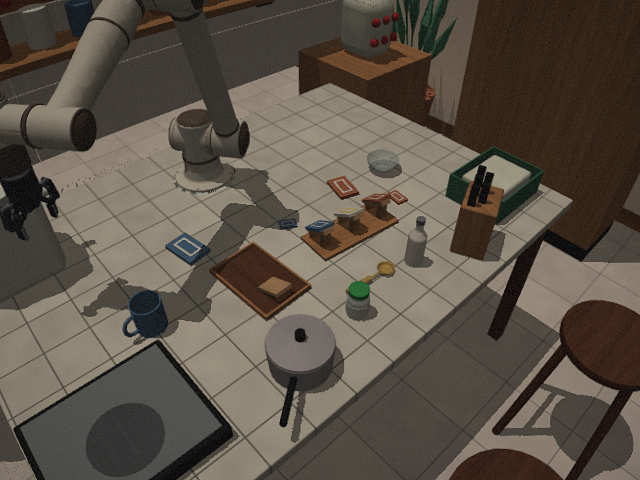

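View pics/top0.png

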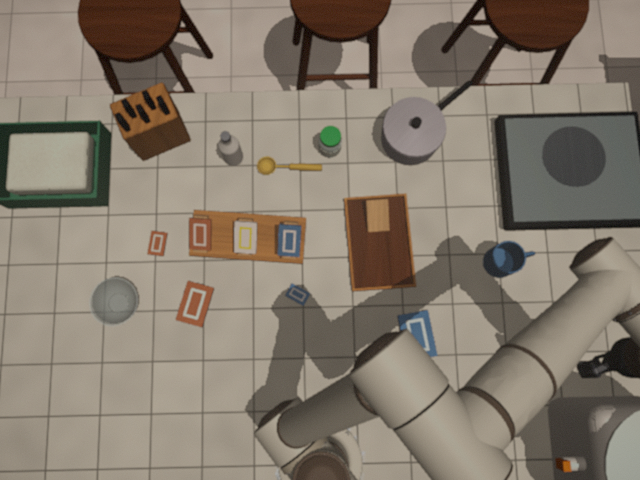

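Scene: the rack holds terracotta, white and blue from left to right (top px about (200,234), (245,237), (289,239)). The tray is at about (380,242) with the slat at (378,215). The look-alikes lie on the table.

Run:
```python
import cv2,numpy as np
t=cv2.imread("pics/top0.png");s=cv2.imread("pics/scene0.png")
a=cv2.resize(t[190:300,180:420],(800,367),interpolation=cv2.INTER_CUBIC)
b=cv2.resize(s[182:262,265:405],(408,233),interpolation=cv2.INTER_CUBIC)
c=cv2.resize(s[232:325,200:320],(300,233),interpolation=cv2.INTER_CUBIC)
o=np.zeros((600,800,3),np.uint8);o[:367]=a;o[367:,:408]=b;o[367:,420:720]=c
cv2.imwrite("pics/c1.png",o)
```

```text
(no output)
```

View pics/c1.png

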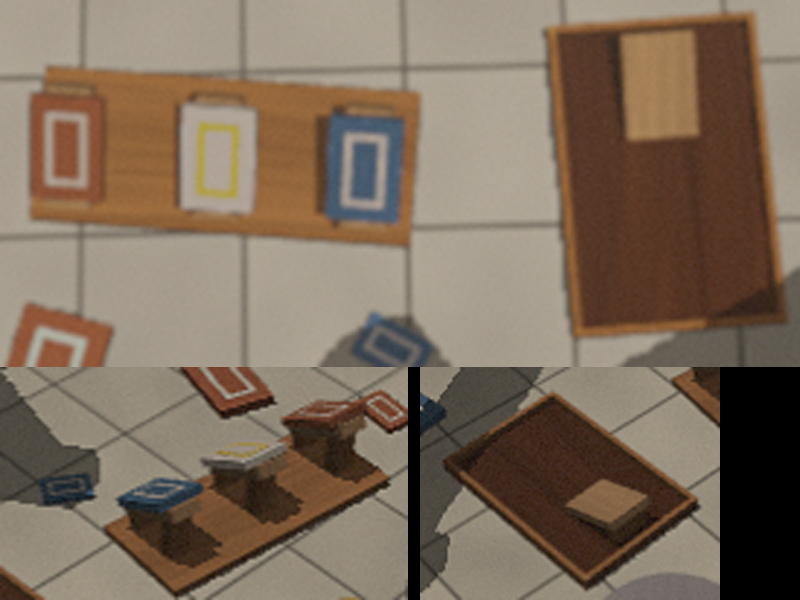

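```bash
cat > h.py <<'E'
import cv2,numpy as np
from bench import arm
P={n:arm.camera_params(n) for n in("scene","top")}
def cam(n):
    p=P[n];f=240/np.tan(np.radians(p["fov_y"]/2));K=np.array([[f,0,p["cx"]],[0,f,p["cy"]],[0,0,1]])
    R=cv2.Rodrigues(p["rvec"])[0];return K,p["D"],R,p["tvec"]
def rays(n,px):
    K,D,R,t=cam(n);u=cv2.undistortPoints(np.float64(px).reshape(-1,1,2),K,D)[:,0]
    return -R.T@t,np.c_[u,np.ones(len(u))]@R
def onplane(n,px,pt,nrm):
    o,d=rays(n,px);return o+d*(((pt-o)@nrm)/(d@nrm))[:,None]
def onz(n,px,z): return onplane(n,px,np.array([0,0,z]),np.array([0,0,1.]))
def tri(a,b):
    A=[];B=[]
    for n,px in(("top",a),("scene",b)):
        o,d=rays(n,px);d=d[0]/np.linalg.norm(d[0]);M=np.eye(3)-np.outer(d,d);A.append(M);B.append(M@o)
    A=np.vstack(A);B=np.hstack(B);x=np.linalg.lstsq(A,B,rcond=None)[0];return x,np.linalg.norm(A@x-B)
def blob(im,lo,hi,box):
    x0,y0,x1,y1=box;m=np.zeros(im.shape[:2],np.uint8)
    m[y0:y1,x0:x1]=cv2.inRange(cv2.cvtColor(im,cv2.COLOR_BGR2HSV),np.array(lo),np.array(hi))[y0:y1,x0:x1]
    cs=cv2.findContours(m,cv2.RETR_EXTERNAL,cv2.CHAIN_APPROX_NONE)[0]
    return max(cs,key=cv2.contourArea),m
E
python3 - <<'E'
from h import *
im={n:cv2.imread(f"pics/{n}0.png") for n in("scene","top")}
h={n:cv2.cvtColor(im[n],cv2.COLOR_BGR2HSV) for n in im}
def s(n,x,y):print(n,x,y,h[n][y,x])
for q in[(289,230),(289,239),(281,239),(195,222),(200,234),(192,234),(240,222),(245,230),(245,237),(225,240),(210,205),(378,215),(380,260),(350,260),(370,280)]:s("top",*q)
for q in[(320,225),(322,227),(310,227),(348,214),(340,216),(376,198),(365,199),(275,285),(262,262),(245,248)]:s("scene",*q)
E
```

```text
top 289 230 [ 12  25 150]
top 289 239 [103  86 110]
top 281 239 [105  88 107]
top 195 222 [ 10 136 139]
top 200 234 [  9 154 137]
top 192 234 [  9 135 142]
top 240 222 [ 13  39 162]
top 245 230 [ 16  37 173]
top 245 237 [ 16  36 177]
top 225 240 [ 14 149 149]
top 210 205 [ 18  36 169]
top 378 215 [ 15 120 162]
top 380 260 [  9 154  88]
top 350 260 [ 15 153 143]
top 370 280 [ 11 152  84]
scene 320 225 [101  84  82]
scene 322 227 [103  99  77]
scene 310 227 [105  97  95]
scene 348 214 [ 21  31 157]
scene 340 216 [16 58 75]
scene 376 198 [ 14  60 148]
scene 365 199 [  9 155 115]
scene 275 285 [ 14 122 136]
scene 262 262 [  9 149  58]
scene 245 248 [ 15 131  70]
```

Run:
```python
from h import *
im={n:cv2.imread(f"pics/{n}0.png") for n in("scene","top")}
R={"blue":([90,50,40],[125,255,255]),"terra":([0,90,60],[11,255,255]),"white":([0,0,110],[179,75,255])}
L={"blue":([0,0,105],[60,60,255]),"terra":([0,0,120],[60,85,255]),"white":([20,70,90],[40,255,255])}
bx={"top":{"blue":(274,218,304,262),"terra":(186,215,214,252),"white":(230,217,260,256)},
"scene":{"blue":(303,217,338,240),"terra":(358,190,392,208),"white":(332,206,366,222)}}
for k in R:
    c={}
    for n in im:
        ct,m=blob(im[n],*R[k],bx[n][k]);hull=cv2.convexHull(ct)
        f=np.zeros(m.shape,np.uint8);cv2.fillPoly(f,[hull],255);f=cv2.erode(f,np.ones((3,3)))
        if k=="blue" or k=="terra" : pass
        l=cv2.inRange(cv2.cvtColor(im[n],cv2.COLOR_BGR2HSV),*map(np.array,L[k]))&f
        ys,xs=np.nonzero(l);lh=cv2.convexHull(np.c_[xs,ys].astype(np.int32));mm=cv2.moments(lh)
        c[n]=(mm["m10"]/mm["m00"],mm["m01"]/mm["m00"])
        r=cv2.minAreaRect(ct);r2=cv2.minAreaRect(lh)
        print(k,n,"face",np.round(r[0],1),np.round(r[1],1),round(r[2],1),"line",np.round(c[n],1),np.round(r2[1],1),round(r2[2],1),len(xs))
        if n=="top": q=cv2.boxPoints(r);fc=r[0]
    X,e=tri([c["top"]],[c["scene"]]);print("  tri",X.round(1),round(e,1))
    X=onz("top",[fc],72)[0]
    Q=onplane("top",q,X,np.array([-.5,0,.866]));print("  face centre",X.round(1),"quad",Q.round(1).tolist())
def quad(n,lo,hi,box,z,pt=None,nrm=None):
    ct,m=blob(im[n],lo,hi,box);r=cv2.minAreaRect(cv2.convexHull(ct));q=cv2.boxPoints(r)
    print(n,np.round(r[1],1),round(r[2],1),q.round(1).tolist(),onz(n,q,z).round(1).tolist());return q
print("tray");quad("top",[0,90,40],[20,255,255],(335,185,425,295),16)
print("slat");quad("top",[12,60,140],[22,140,255],(360,197,396,236),30)
print("rack");quad("top",[0,90,40],[20,255,255],(180,200,310,270),6)
```

```text
blue scene face [319.8 225.8] [10.6 27.3] 68.2 line [319.3 224.1] [16.  4.] -0.0 20
blue top face [288.8 239.7] [20.8 30.7] 2.6 line [288.7 240.8] [12.8 22.1] 3.6 152
  tri [524.6  64.1  68.3] 3.9
  face centre [525.   61.4  72. ] quad [[492.1, 89.7, 53.0], [560.4, 83.3, 92.4], [557.3, 33.5, 90.6], [488.9, 39.0, 51.2]]
terra scene face [376.8 197.8] [ 8.5 29.6] 83.3 line [377.  196.6] [ 3. 13.] 90.0 17
terra top face [200.  233.5] [31. 22.] 90.0 line [199.  234.1] [22. 12.] 90.0 154
  tri [547.5 284.1  67.9] 5.8
  face centre [545.4 277.6  72. ] quad [[580.2, 301.0, 92.1], [579.1, 247.9, 91.4], [510.1, 253.9, 51.6], [511.2, 307.9, 52.2]]
white scene face [347. 213.] [14. 30.] 90.0 line [347.6 209.9] [ 4. 17.] 90.0 43
white top face [245. 237.] [32. 22.] 90.0 line [244.7 237.7] [23. 13.] 90.0 176
  tri [534.4 170.6  69.1] 3.0
  face centre [534.2 167.9  72. ] quad [[570.1, 192.1, 92.7], [568.9, 139.0, 92.1], [497.7, 143.2, 50.9], [498.8, 197.2, 51.6]]
tray
top [94.6 64.9] 85.1 [[343.29998779296875, 197.5], [408.0, 192.0], [416.0, 286.29998779296875], [351.29998779296875, 291.79998779296875]] [[642.3, -77.8, 16.0], [652.9, -243.7, 16.0], [410.6, -250.8, 16.0], [400.6, -89.7, 16.0]]
slat
top [31.5 20.6] 87.1 [[366.5, 200.0], [387.0, 198.89999389648438], [388.6000061035156, 230.39999389648438], [368.1000061035156, 231.39999389648438]] [[630.7, -135.3, 30.0], [632.2, -187.4, 30.0], [551.0, -187.6, 30.0], [549.6, -136.0, 30.0]]
rack
top [116.5  46.7] 4.1 [[186.39999389648438, 255.1999969482422], [189.6999969482422, 208.6999969482422], [305.8999938964844, 217.0], [302.6000061035156, 263.5]] [[503.6, 323.6, 6.0], [624.6, 317.0, 6.0], [595.7, 19.0, 6.0], [475.6, 29.9, 6.0]]
```

```bash
cat >> h.py <<'E'
def fitquad(ct):
    ct=ct.reshape(-1,2).astype(np.float32);r=cv2.minAreaRect(ct)
    q=cv2.approxPolyDP(cv2.convexHull(ct),0.06*cv2.arcLength(ct,True),True)[:,0].astype(float)
    if len(q)!=4:q=cv2.boxPoints(r).astype(float)
    q=q[np.argsort(np.arctan2(*(q-q.mean(0)).T[::-1]))]
    for _ in range(3):
        L=[]
        for i in range(4):
            a,b=q[i],q[(i+1)%4];d=(b-a)/np.linalg.norm(b-a);w=ct-a;s=w@d/np.linalg.norm(b-a);e=abs(w@np.array([-d[1],d[0]]))
            p=ct[(s>.12)&(s<.88)&(e<2.5)];l=cv2.fitLine(p.astype(np.float32),cv2.DIST_HUBER,0,.01,.01).ravel()
            n=np.array([-l[1],l[0]]);c=n@l[2:];o=n@q.mean(0)<c;L.append((n,c+(.5 if o else -.5)))
        q=np.array([np.linalg.solve(np.array([L[i-1][0],L[i][0]]),[L[i-1][1],L[i][1]]) for i in range(4)])
    return q
def yaws(W):
    W=W[:,:2];out=[]
    for i in range(4):
        d=W[(i+1)%4]-W[i];a=np.degrees(np.arctan2(d[1],d[0]));out.append((round((a+45)%90-45,1),round(np.linalg.norm(d),1)))
    return out
E
python3 - <<'E'
from h import *
im={n:cv2.imread(f"pics/{n}0.png") for n in("scene","top")}
print("cam",[rays(n,[[320,240]])[0].round(0) for n in im])
def rep(k,n,lo,hi,box,z,slope=0,yaw=0):
    q=fitquad(blob(im[n],lo,hi,box)[0]);c=onz(n,q,z).mean(0)
    nr=np.array([-np.sin(slope)*np.cos(yaw),-np.sin(slope)*np.sin(yaw),np.cos(slope)])
    W=onplane(n,q,c,nr);print(k,n,W.mean(0).round(1),W.round(1).tolist(),yaws(W));return q
r=np.radians
rep("tray","top",[0,90,40],[20,255,255],(335,185,425,295),16)
rep("rack","top",[0,90,40],[20,255,255],(180,200,310,270),6)
for n,b in(("top",(360,197,396,236)),("scene",(255,270,295,305))):
    q=rep("slat",n,[12,60,(140 if n=="top" else 110)],[22,140,255],b,30,r(22),r(2.6))
    print(q.round(1).tolist())
for k,c,b in(("blue",([90,50,40],[125,255,255]),(274,218,304,262)),("terra",([0,90,60],[11,255,255]),(186,215,214,252)),("white",([0,0,110],[179,75,255]),(230,217,260,256))):
    rep(k,"top",*c,b,71,r(30),r(-5))
E
```

```text
cam [array([1313., -680.,  994.]), array([ 249.,   10., 1519.])]
tray top [ 526.3 -164.    16. ] [[642.0, -77.9, 16.0], [650.3, -238.1, 16.0], [410.6, -250.2, 16.0], [402.3, -89.9, 16.0]] [(np.float64(3.0), np.float64(160.4)), (np.float64(2.9), np.float64(240.0)), (np.float64(3.0), np.float64(160.5)), (np.float64(2.9), np.float64(240.0))]
rack top [549.5 172.1   6. ] [[624.5, 320.2, 6.0], [594.7, 19.7, 6.0], [475.6, 30.3, 6.0], [503.3, 318.3, 6.0]] [(np.float64(-5.7), np.float64(302.0)), (np.float64(-5.1), np.float64(119.5)), (np.float64(-5.5), np.float64(289.4)), (np.float64(0.9), np.float64(121.2))]
slat top [ 590.7 -161.5   29.9] [[628.0, -133.3, 45.4], [627.1, -185.3, 44.1], [557.2, -190.1, 15.8], [550.5, -137.3, 14.1]] [(np.float64(-1.0), np.float64(52.0)), (np.float64(3.9), np.float64(70.1)), (np.float64(7.2), np.float64(53.2)), (np.float64(2.9), np.float64(77.6))]
[[366.29998779296875, 199.5], [387.0, 199.5], [388.79998779296875, 229.10000610351562], [368.0, 232.3000030517578]]
slat scene [ 593.2 -158.8   29.8] [[553.4, -134.7, 14.1], [628.3, -129.9, 44.5], [632.9, -184.1, 45.
[... 452 characters left out ...]
7]] [(np.float64(-6.4), np.float64(52.0)), (np.float64(-5.5), np.float64(67.5)), (np.float64(-6.8), np.float64(48.6)), (np.float64(-2.6), np.float64(67.3))]
terra top [545.2 279.1  70.7] [[582.5, 302.4, 91.0], [576.7, 249.2, 90.3], [508.1, 255.2, 50.6], [513.7, 309.4, 51.0]] [(np.float64(-6.2), np.float64(53.5)), (np.float64(-5.0), np.float64(68.9)), (np.float64(-5.9), np.float64(54.5)), (np.float64(-5.8), np.float64(69.2))]
white top [534.1 168.   70.7] [[572.9, 193.4, 91.7], [567.0, 137.9, 91.1], [495.3, 142.1, 49.7], [501.2, 198.6, 50.3]] [(np.float64(-6.1), np.float64(55.8)), (np.float64(-3.3), np.float64(71.8)), (np.float64(-6.0), np.float64(56.8)), (np.float64(-4.2), np.float64(71.8))]
```

```bash
cat >> h.py <<'E'
from scipy.spatial.transform import Rotation as Ro
def plan(x,y,z,yaw):
    s=arm.read_state();R=Ro.from_quat(s["ee_rot"]).as_matrix();d=R.T@(np.array([x,y,z])-s["position"])
    a=np.degrees(np.arctan2(-R[0,1],R[1,1]))
    print("shift",d.round(1),"roll",round(a-yaw,2),"pos",s["position"].round(1),"yaw",round(a,2),"F",s["contact_force"].round(1),"w",round(s["gripper_width"],1),"t",s["clock"])
E
python3 - <<'E'
from h import *
q=np.array([[366.3,199.5],[387,199.5],[388.8,229.1],[368,232.3]]).mean(0);p=np.array([[271.8,276.3],[290.7,282.9],[275.7,294.1],[257.8,286.4]]).mean(0)
print(tri([q],[p]))
plan(530.3,62.2,140,-5.4)
E
```

```text
(array([ 592.17180239, -160.03877462,   28.95198886]), np.float64(2.7159863181444632))
shift [-515.1  484.    91.2] roll 27.32 pos [ 233.3 -579.3  230.3] yaw 21.92 F [ 0.1 -0.1 -0.1] w 85.3 t 0.1
```

Emit:
{"op": "drive_tool", "data": {"targets": [[-1,-515,484,0,27.3],[-1,-515,484,0,27.3],[-1,-515,484,0,27.3],[-1,-515,484,0,27.3],[-1,-515,484,0,27.3],[-1,-515,484,0,27.3],[-1,-515,484,0,27.3],[-1,-515,484,0,27.3],[-1,-515,484,0,27.3],[-1,-515,484,0,27.3],[-1,-515,484,0,27.3],[-1,-515,484,0,27.3]]}}

```text
clock: 1.3
position: [482.2, -41.0, 231.3]
ee_rot: [0.047, 0.999, 0.0, -0.0]
contact_force: [1.3, -0.7, 0.7]
gripper_width: 85.5
grasp_force: 0.0
```

```bash
python3 -c "
from h import *
plan(530.3,62.2,110,-5.4)"
```

```text
shift [-38.3 107.2 121.3] roll 0.05 pos [482.2 -41.  231.3] yaw -5.35 F [ 1.3 -0.7  0.7] w 85.5 t 1.3
```

Emit:
{"op": "drive_tool", "data": {"targets": [[-1,-38,107,0,0],[-1,-38,107,0,0],[-1,-38,107,60,0],[-1,-38,107,110,0],[-1,-38,107,110,0],[-1,-38,107,110,0]]}}

```text
clock: 1.9
position: [528.8, 59.3, 119.8]
ee_rot: [0.047, 0.999, -0.001, -0.002]
contact_force: [0.0, -0.7, 0.8]
gripper_width: 85.6
grasp_force: 0.0
```

```bash
python3 -c "
from h import *
plan(530.3,62.2,62.5,-5.4)"
```

```text
shift [-1.4  3.2 57.3] roll 0.05 pos [528.8  59.3 119.8] yaw -5.35 F [ 0.  -0.7  0.8] w 85.6 t 1.9
```

Emit:
{"op": "drive_tool", "data": {"targets": [[-1,-1.4,3.2,20,0],[-1,-1.4,3.2,40,0],[-1,-1.4,3.2,52,0],[-1,-1.4,3.2,52,0],[-1,-1.4,3.2,52,0]]}}

```text
clock: 2.4
position: [532.8, 63.0, 70.9]
ee_rot: [0.047, 0.999, 0.0, 0.001]
contact_force: [0.2, -0.6, 0.0]
gripper_width: 85.3
grasp_force: 0.0
```

Run:
```python
from h import *
plan(530.3,62.2,62.5,-5.4)
t=arm.get_image("top");s=arm.get_image("scene")
o=np.hstack([cv2.resize(t[180:300,220:340],(400,400),interpolation=3),cv2.resize(s[180:260,280:360],(400,400),interpolation=3)])
cv2.imwrite("pics/c2.png",o)
```

```text
shift [ 2.4 -1.   8.4] roll 0.04 pos [532.8  63.   70.9] yaw -5.36 F [ 0.2 -0.6  0. ] w 85.3 t 2.4
```

View pics/c2.png

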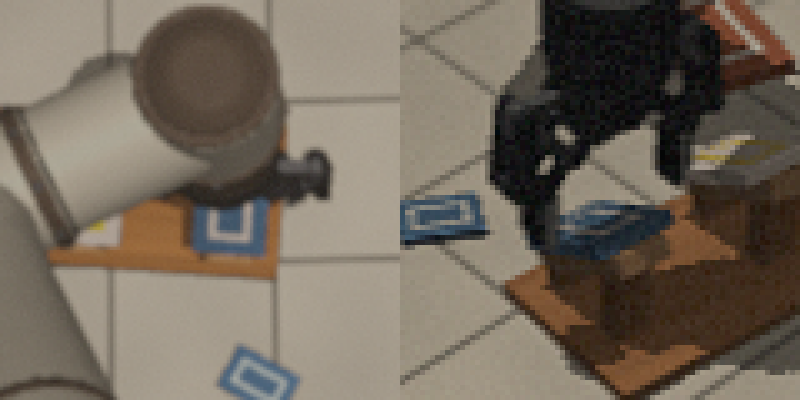

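The fingers straddle the blue tile (finger tips at about scene (308,228) and (334,212)). Next I go down the rest and grip.

Emit:
{"op": "drive_tool", "data": {"targets": [[-1,1.5,-0.5,8.4,0],[-1,1.5,-0.5,8.4,0],[-1,1.5,-0.5,8.4,0]]}}

```text
clock: 2.8
position: [529.8, 62.5, 60.8]
ee_rot: [0.047, 0.999, -0.0, -0.0]
contact_force: [-0.7, 0.2, -0.2]
gripper_width: 85.6
grasp_force: 0.0
```

```bash
python3 -c "
from h import *
plan(530.3,62.2,62.5,-5.4)"
```

```text
shift [-0.5 -0.3 -1.7] roll 0.04 pos [529.8  62.5  60.8] yaw -5.36 F [-0.7  0.2 -0.2] w 85.6 t 2.8
```

Emit:
{"op": "drive_tool", "data": {"targets": [[-1,0,0,-1,0],[1,0,0,-1,0],[1,0,0,-1,0],[1,0,0,-1,0],[1,0,0,-1,0],[1,0,0,-1,0],[1,0,0,-1,0],[1,0,0,-1,0],[1,0,0,-1,0]]}}

```text
clock: 3.7
position: [530.2, 62.6, 62.6]
ee_rot: [0.047, 0.999, 0.0, 0.0]
contact_force: [-1.0, 0.4, 5.1]
gripper_width: 51.9
grasp_force: 63.1
```

```bash
python3 -c "
from h import *
plan(530.3,62.2,62.5,-5.4)"
```

```text
shift [-0.1 -0.4  0.1] roll 0.05 pos [530.2  62.6  62.6] yaw -5.35 F [-1.   0.4  5.1] w 51.9 t 3.7
```

Emit:
{"op": "drive_tool", "data": {"targets": [[1,0,0,-8,0],[1,0,0,-25,0],[1,0,0,-60,0],[1,0,0,-90,0],[1,0,0,-90,0],[1,0,0,-90,0]]}}

```text
clock: 4.3
position: [529.8, 62.7, 152.2]
ee_rot: [0.047, 0.999, 0.001, 0.0]
contact_force: [-0.0, 0.3, -1.9]
gripper_width: 51.9
grasp_force: 63.1
```

Run:
```python
from h import *
plan(530.3,62.2,62.5,-5.4)
s=arm.get_image("scene")
cv2.imwrite("pics/c3.png",cv2.resize(s[140:260,250:410],(800,600),interpolation=3))
```

```text
shift [-0.5 -0.6 89.7] roll 0.0 pos [529.8  62.7 152.2] yaw -5.4 F [-0.   0.3 -1.9] w 51.9 t 4.3
```

View pics/c3.png

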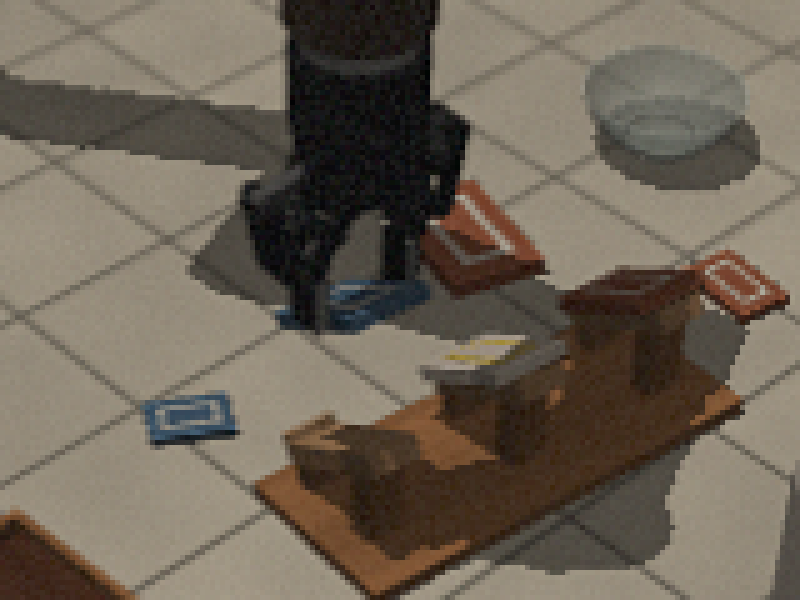

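Blue is held (about scene (320,199)) and its bearer is empty. Moving to the tray.

```bash
python3 -c "
from h import *
plan(565,-160.9,45,2.9)"
```

```text
shift [ -56.9 -219.   106.1] roll -8.3 pos [529.2  62.5 151.2] yaw -5.4 F [ 0.2 -0.6 -1.1] w 51.9 t 4.35
```

Emit:
{"op": "drive_tool", "data": {"targets": [[1,-10,-35,0,-2],[1,-22,-85,0,-5],[1,-35,-135,0,-8.3],[1,-47,-180,0,-8.3],[1,-56.5,-219,0,-8.3],[1,-56.5,-219,0,-8.3],[1,-56.5,-219,45,-8.3],[1,-56.5,-219,85,-8.3],[1,-56.5,-219,100,-8.3],[1,-56.5,-219,100,-8.3],[1,-56.5,-219,100,-8.3]]}}

```text
clock: 5.45
position: [565.7, -160.4, 51.4]
ee_rot: [-0.026, 1.0, -0.0, -0.001]
contact_force: [0.3, -0.2, -0.5]
gripper_width: 52.3
grasp_force: 63.2
```

```bash
python3 -c "
from h import *
plan(565,-160.9,30,2.9)"
```

```text
shift [ 0.7 -0.4 21.4] roll 0.08 pos [ 565.7 -160.4   51.4] yaw 2.98 F [ 0.3 -0.2 -0.5] w 52.3 t 5.45
```

Emit:
{"op": "drive_tool", "data": {"targets": [[1,0.3,-0.2,10,0],[1,0.3,-0.2,18,0],[1,0.3,-0.2,20,0],[1,0.3,-0.2,20,0]]}}

```text
clock: 5.85
position: [565.3, -160.9, 31.7]
ee_rot: [-0.026, 1.0, 0.0, -0.0]
contact_force: [-0.6, -0.3, -1.2]
gripper_width: 52.4
grasp_force: 63.2
```

Emit:
{"op": "drive_tool", "data": {"targets": [[1,0,0,1,0],[1,0,0,1,0]]}}

```text
clock: 6.05
position: [565.7, -161.0, 31.2]
ee_rot: [-0.026, 1.0, -0.0, 0.0]
contact_force: [-0.6, -0.4, -1.6]
gripper_width: 52.0
grasp_force: 63.2
```

Emit:
{"op": "drive_tool", "data": {"targets": [[1,0,0,1,0],[1,0,0,1,0]]}}

```text
clock: 6.25
position: [565.5, -160.9, 30.0]
ee_rot: [-0.026, 1.0, 0.0, 0.0]
contact_force: [-0.5, 0.5, -1.1]
gripper_width: 51.9
grasp_force: 63.2
```

Emit:
{"op": "drive_tool", "data": {"targets": [[1,0,0,1,0],[1,0,0,1,0]]}}

```text
clock: 6.45
position: [565.4, -160.9, 28.8]
ee_rot: [-0.026, 1.0, 0.0, -0.0]
contact_force: [0.6, 0.9, -0.3]
gripper_width: 52.3
grasp_force: 63.2
```

Emit:
{"op": "drive_tool", "data": {"targets": [[1,0,0,0.7,0],[1,0,0,0.7,0]]}}

```text
clock: 6.65
position: [565.5, -160.9, 28.1]
ee_rot: [-0.026, 1.0, 0.0, -0.0]
contact_force: [-0.5, 0.5, -0.9]
gripper_width: 52.1
grasp_force: 63.2
```

Emit:
{"op": "drive_tool", "data": {"targets": [[1,0,0,0.7,0],[1,0,0,0.7,0]]}}

```text
clock: 6.85
position: [565.4, -160.9, 27.4]
ee_rot: [-0.026, 1.0, 0.0, -0.0]
contact_force: [0.5, -0.2, -0.7]
gripper_width: 51.8
grasp_force: 63.2
```

Emit:
{"op": "drive_tool", "data": {"targets": [[1,0,0,0.7,0],[1,0,0,0.7,0]]}}

```text
clock: 7.05
position: [565.7, -160.9, 26.9]
ee_rot: [-0.026, 1.0, -0.0, 0.0]
contact_force: [-0.6, 0.3, -1.5]
gripper_width: 52.0
grasp_force: 63.3
```

Emit:
{"op": "drive_tool", "data": {"targets": [[1,0,0,0.8,0],[1,0,0,0.8,0]]}}

```text
clock: 7.25
position: [565.9, -160.9, 26.5]
ee_rot: [-0.026, 1.0, -0.0, 0.0]
contact_force: [-0.8, 0.4, 2.7]
gripper_width: 51.9
grasp_force: 63.6
```

Emit:
{"op": "drive_tool", "data": {"targets": [[1,0,0,0.8,0],[1,0,0,0.8,0]]}}

```text
clock: 7.45
position: [566.2, -160.9, 26.0]
ee_rot: [-0.026, 1.0, -0.0, 0.001]
contact_force: [0.4, 0.5, 4.6]
gripper_width: 52.2
grasp_force: 63.8
```

Emit:
{"op": "drive_tool", "data": {"targets": [[1,0,0,0.8,0],[1,0,0,0.8,0]]}}

```text
clock: 7.65
position: [566.5, -160.9, 25.5]
ee_rot: [-0.026, 1.0, -0.0, 0.001]
contact_force: [-0.4, 0.3, 6.8]
gripper_width: 51.8
grasp_force: 64.1
```

Emit:
{"op": "drive_tool", "data": {"targets": [[1,-1.5,0,0.3,0],[1,-1.5,0,0.3,0]]}}

```text
clock: 7.85
position: [566.8, -160.9, 25.0]
ee_rot: [-0.026, 1.0, -0.0, -0.0]
contact_force: [-2.7, -0.0, 8.7]
gripper_width: 52.1
grasp_force: 64.2
```

Emit:
{"op": "drive_tool", "data": {"targets": [[1,-0.5,0,0.8,0],[1,-0.5,0,0.8,0]]}}

```text
clock: 8.05
position: [567.5, -160.9, 24.4]
ee_rot: [-0.026, 1.0, -0.0, -0.0]
contact_force: [-1.1, 0.8, 8.4]
gripper_width: 52.3
grasp_force: 64.6
```

Emit:
{"op": "drive_tool", "data": {"targets": [[1,-0.6,0,0.8,0],[1,-0.6,0,0.8,0]]}}

```text
clock: 8.25
position: [568.2, -160.9, 23.7]
ee_rot: [-0.026, 1.0, -0.0, -0.0]
contact_force: [-1.8, 1.3, 8.8]
gripper_width: 52.1
grasp_force: 65.1
```

Emit:
{"op": "drive_tool", "data": {"targets": [[1,-0.6,0,0.8,0],[1,-0.6,0,0.8,0]]}}

```text
clock: 8.45
position: [568.9, -161.0, 22.9]
ee_rot: [-0.026, 1.0, -0.0, 0.0]
contact_force: [-0.9, 1.0, 8.6]
gripper_width: 51.9
grasp_force: 65.5
```

Emit:
{"op": "drive_tool", "data": {"targets": [[1,-0.4,0,0.7,0],[1,-0.4,0,0.7,0]]}}

```text
clock: 8.65
position: [569.2, -161.0, 22.5]
ee_rot: [-0.026, 1.0, -0.0, -0.0]
contact_force: [-1.7, 1.6, 9.6]
gripper_width: 51.9
grasp_force: 65.8
```

Emit:
{"op": "drive_tool", "data": {"targets": [[1,-0.4,0,0.7,0],[1,-0.4,0,0.7,0]]}}

```text
clock: 8.85
position: [569.8, -160.9, 21.8]
ee_rot: [-0.026, 1.0, -0.0, 0.0]
contact_force: [-2.1, 1.4, 9.8]
gripper_width: 52.1
grasp_force: 66.2
```

Emit:
{"op": "drive_tool", "data": {"targets": [[1,-0.2,0,0.7,0],[1,-0.2,0,0.7,0]]}}

```text
clock: 9.05
position: [570.4, -160.9, 21.2]
ee_rot: [-0.026, 1.0, -0.0, 0.001]
contact_force: [-1.7, 0.4, 9.3]
gripper_width: 52.0
grasp_force: 66.9
```

Emit:
{"op": "drive_tool", "data": {"targets": [[1,-0.1,0,0.7,0],[1,-0.1,0,0.7,0]]}}

```text
clock: 9.25
position: [570.5, -160.9, 21.0]
ee_rot: [-0.026, 1.0, -0.0, 0.001]
contact_force: [-2.4, 1.2, 12.6]
gripper_width: 52.3
grasp_force: 67.8
```

Emit:
{"op": "drive_tool", "data": {"targets": [[1,0,0,0.4,0],[1,0,0,0.4,0]]}}

```text
clock: 9.45
position: [570.5, -160.9, 20.9]
ee_rot: [-0.026, 1.0, -0.001, 0.001]
contact_force: [-2.4, 1.1, 14.3]
gripper_width: 51.7
grasp_force: 68.3
```

Run:
```python
from h import *
s=arm.get_image("scene")
cv2.imwrite("pics/c4.png",cv2.resize(s[215:335,190:350],(800,600),interpolation=3))
```

```text
(no output)
```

View pics/c4.png

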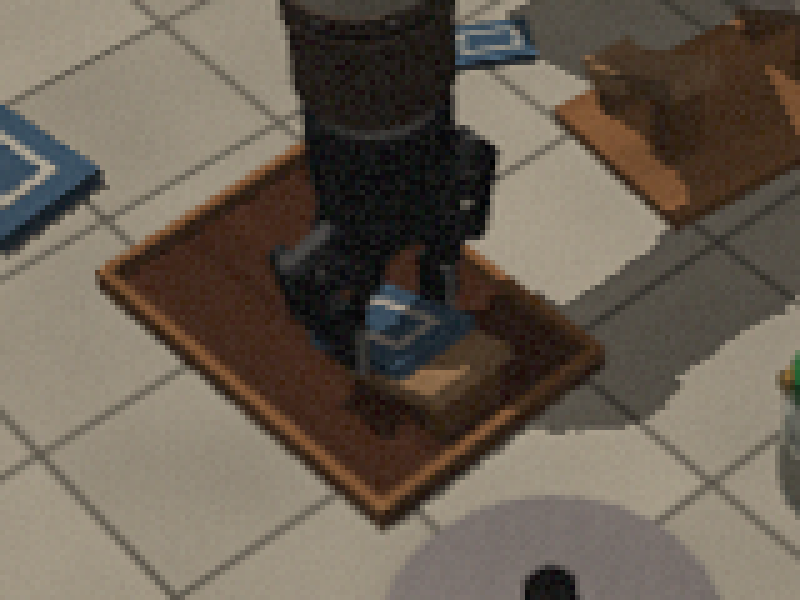

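Blue leans on the slat (scene about (268,282)) and the force rose while z stalled, so I release.

Emit:
{"op": "drive_tool", "data": {"targets": [[0.2,0,0,-0.4,0],[-1,0,0,-0.4,0],[-1,0,0,-0.4,0],[-1,0,0,-0.4,0],[-1,0,0,-0.4,0],[-1,0,0,-0.4,0],[-1,0,0,-0.4,0],[-1,0,0,-20,0],[-1,0,0,-60,0],[-1,0,0,-110,0],[-1,0,0,-130,0],[-1,0,0,-130,0]]}}

```text
clock: 10.7
position: [572.2, -160.9, 153.0]
ee_rot: [-0.026, 1.0, -0.001, 0.004]
contact_force: [0.6, 0.3, 0.1]
gripper_width: 85.7
grasp_force: 0.0
```

```bash
python3 -c "
from h import *
plan(551.4,279.8,140,-5.4)"
```

```text
shift [ -1.9 441.2  12.4] roll 8.37 pos [ 572.2 -160.9  153. ] yaw 2.97 F [0.6 0.3 0.1] w 85.7 t 10.7
```

Emit:
{"op": "drive_tool", "data": {"targets": [[-1,0,50,0,2],[-1,-1,100,0,6],[-1,-1,150,0,8.4],[-1,-2,200,0,8.4],[-1,-2,250,0,8.4],[-1,-2,300,0,8.4],[-1,-2,350,0,8.4],[-1,-2,400,0,8.4],[-1,-2,441,0,8.4],[-1,-2,441,20,8.4],[-1,-2,441,25,8.4],[-1,-2,441,25,8.4]]}}

```text
clock: 11.9
position: [548.1, 278.7, 121.4]
ee_rot: [0.048, 0.999, -0.002, -0.002]
contact_force: [-0.1, 0.5, 0.4]
gripper_width: 85.8
grasp_force: 0.0
```

Run:
```python
from h import *
plan(551.4,279.8,62.5,-5.4)
t=arm.get_image("top");s=arm.get_image("scene");cv2.imwrite("pics/t2.png",t);cv2.imwrite("pics/s2.png",s)
r=np.radians
q=fitquad(blob(t,[90,50,40],[125,255,255],(355,195,400,255))[0])
nr=np.array([-np.sin(r(22))*np.cos(r(2.9)),-np.sin(r(22))*np.sin(r(2.9)),np.cos(r(22))]);c=onz("top",q,30).mean(0);W=onplane("top",q,c,nr)
print(W.mean(0).round(1),W.round(1).tolist(),yaws(W))
d=Ro.from_euler("z",-2.9,degrees=True).apply(W-[526.3,-164,6]);print(d.round(1).tolist())
```

```text
shift [-3.4  1.7 58.9] roll -0.09 pos [548.1 278.7 121.4] yaw -5.49 F [-0.1  0.5  0.4] w 85.8 t 11.9
[ 562.  -161.4   29.9] [[596.5, -131.9, 44.4], [599.7, -186.1, 44.6], [525.4, -191.2, 14.5], [526.4, -136.2, 16.0]] [(np.float64(3.4), np.float64(54.2)), (np.float64(4.0), np.float64(74.5)), (np.float64(-1.0), np.float64(55.0)), (np.float64(3.5), np.float64(70.2))]
[[71.7, 28.5, 38.4], [72.2, -25.7, 38.6], [-2.3, -27.1, 8.5], [1.5, 27.7, 10.0]]
```

Emit:
{"op": "drive_tool", "data": {"targets": [[-1,-2,1.2,20,0],[-1,-2,1.2,40,0],[-1,-2,1.2,50,0],[-1,-2,1.2,50,0],[-1,-2,1.2,50,0],[-1,-2,1.2,50,0]]}}

```text
clock: 12.6
position: [552.2, 281.1, 74.9]
ee_rot: [0.048, 0.999, 0.001, 0.001]
contact_force: [-0.4, -0.8, 0.4]
gripper_width: 85.8
grasp_force: 0.0
```

```bash
python3 -c "
from h import *
plan(551.4,279.8,62.5,-5.4)"
```

```text
shift [ 0.6 -1.4 12.4] roll -0.07 pos [552.2 281.1  74.9] yaw -5.47 F [-0.4 -0.8  0.4] w 85.8 t 12.6
```

Emit:
{"op": "drive_tool", "data": {"targets": [[-1,0.5,-1,12.3,0],[-1,0.5,-1,12.3,0],[-1,0.5,-1,12.3,0],[-1,0.5,-1,12.3,0],[-1,0.5,-1,12.3,0]]}}

```text
clock: 13.1
position: [550.9, 280.0, 61.5]
ee_rot: [0.048, 0.999, 0.0, 0.0]
contact_force: [-0.6, 0.7, -0.1]
gripper_width: 85.5
grasp_force: 0.0
```

```bash
python3 -c "
from h import *
plan(551.4,279.8,62.5,-5.4)"
```

```text
shift [-0.5 -0.2 -1. ] roll -0.06 pos [550.9 280.   61.5] yaw -5.46 F [-0.6  0.7 -0.1] w 85.5 t 13.1
```

Emit:
{"op": "drive_tool", "data": {"targets": [[-1,-0.5,0,-0.8,0],[1,-0.5,0,-0.8,0],[1,-0.5,0,-0.8,0],[1,-0.5,0,-0.8,0],[1,-0.5,0,-0.8,0],[1,-0.5,0,-0.8,0],[1,-0.5,0,-0.8,0],[1,-0.5,0,-0.8,0],[1,-0.5,0,-0.8,0]]}}

```text
clock: 14.0
position: [551.6, 280.1, 62.8]
ee_rot: [0.048, 0.999, 0.0, 0.001]
contact_force: [-2.1, 1.0, 5.2]
gripper_width: 52.3
grasp_force: 63.2
```

Emit:
{"op": "drive_tool", "data": {"targets": [[1,0,0,-8,0],[1,0,0,-25,0],[1,0,0,-60,0],[1,0,0,-90,0],[1,0,0,-90,0],[1,0,0,-90,0]]}}

```text
clock: 14.6
position: [551.0, 279.8, 152.3]
ee_rot: [0.048, 0.999, 0.0, -0.0]
contact_force: [0.9, 0.1, -0.6]
gripper_width: 51.9
grasp_force: 62.9
```

```bash
python3 -c "
from h import *
plan(538.1,-161.5,32,2.9)"
```

```text
shift [ -29.5 -440.6  119.9] roll -8.4 pos [551.  279.8 152.3] yaw -5.5 F [ 0.9  0.1 -0.6] w 51.9 t 14.6
```

Emit:
{"op": "drive_tool", "data": {"targets": [[1,-3,-45,0,-4],[1,-6,-95,0,-8.4],[1,-10,-145,0,-8.4],[1,-13,-195,0,-8.4],[1,-16,-245,0,-8.4],[1,-20,-295,0,-8.4],[1,-23,-345,0,-8.4],[1,-26,-395,0,-8.4],[1,-29.5,-441,0,-8.4],[1,-29.5,-441,0,-8.4],[1,-29.5,-441,0,-8.4]]}}

```text
clock: 15.7
position: [537.2, -163.0, 150.2]
ee_rot: [-0.024, 1.0, 0.0, -0.002]
contact_force: [-0.4, 0.1, -1.3]
gripper_width: 51.9
grasp_force: 63.0
```

```bash
python3 -c "
from h import *
plan(538.4,-162.3,32,2.9)"
```

```text
shift [ -1.7   0.5 118.2] roll -0.14 pos [ 537.2 -163.   150.2] yaw 2.76 F [-0.4  0.1 -1.3] w 51.9 t 15.7
```

Emit:
{"op": "drive_tool", "data": {"targets": [[1,-0.6,0.5,45,-0.1],[1,-0.6,0.5,85,-0.1],[1,-0.6,0.5,105,-0.1],[1,-0.6,0.5,112,-0.1],[1,-0.6,0.5,112,-0.1],[1,-0.6,0.5,112,-0.1]]}}

```text
clock: 16.3
position: [540.2, -160.8, 41.0]
ee_rot: [-0.027, 1.0, -0.0, 0.001]
contact_force: [0.7, 0.5, -0.3]
gripper_width: 51.8
grasp_force: 63.0
```

```bash
python3 -c "
from h import *
plan(538.4,-162.3,30,2.9)"
```

```text
shift [ 1.9 -1.4 11. ] roll 0.22 pos [ 540.2 -160.8   41. ] yaw 3.12 F [ 0.7  0.5 -0.3] w 51.8 t 16.3
```

Emit:
{"op": "drive_tool", "data": {"targets": [[1,1,-0.7,9,0.1],[1,1,-0.7,9,0.1],[1,1,-0.7,9,0.1],[1,1,-0.7,9,0.1],[1,1,-0.7,9,0.1]]}}

```text
clock: 16.8
position: [538.4, -162.3, 31.4]
ee_rot: [-0.026, 1.0, -0.0, 0.0]
contact_force: [-0.3, 0.2, 0.2]
gripper_width: 52.0
grasp_force: 63.0
```

```bash
python3 -c "
from h import *
plan(538.4,-162.3,28,2.9)"
```

```text
shift [ 0.  -0.   3.4] roll 0.03 pos [ 538.4 -162.3   31.4] yaw 2.93 F [-0.3  0.2  0.2] w 52.0 t 16.8
```

Emit:
{"op": "drive_tool", "data": {"targets": [[1,0,0,2,0],[1,0,0,3.4,0],[1,0,0,3.4,0]]}}

```text
clock: 17.1
position: [538.0, -162.2, 27.3]
ee_rot: [-0.026, 1.0, 0.0, -0.0]
contact_force: [0.1, 0.1, -0.4]
gripper_width: 52.1
grasp_force: 63.0
```

Emit:
{"op": "drive_tool", "data": {"targets": [[1,0,0,0.8,0],[1,0,0,0.8,0]]}}

```text
clock: 17.3
position: [538.3, -162.2, 26.9]
ee_rot: [-0.026, 1.0, -0.0, 0.0]
contact_force: [-0.9, -0.2, -0.3]
gripper_width: 51.9
grasp_force: 63.2
```

Emit:
{"op": "drive_tool", "data": {"targets": [[1,0,0,0.8,0],[1,0,0,0.8,0]]}}

```text
clock: 17.5
position: [538.6, -162.2, 26.4]
ee_rot: [-0.026, 1.0, -0.0, 0.0]
contact_force: [0.1, 0.2, 2.6]
gripper_width: 52.2
grasp_force: 63.4
```

Emit:
{"op": "drive_tool", "data": {"targets": [[1,-0.3,0,0.8,0],[1,-0.3,0,0.8,0]]}}

```text
clock: 17.7
position: [539.0, -162.2, 25.9]
ee_rot: [-0.026, 1.0, -0.0, 0.0]
contact_force: [-0.3, 1.3, 5.4]
gripper_width: 51.6
grasp_force: 63.7
```

Emit:
{"op": "drive_tool", "data": {"targets": [[1,-0.6,0,0.8,0],[1,-0.6,0,0.8,0]]}}

```text
clock: 17.9
position: [539.3, -162.2, 25.3]
ee_rot: [-0.026, 1.0, -0.0, -0.0]
contact_force: [-1.5, 1.0, 6.7]
gripper_width: 52.0
grasp_force: 64.0
```

Emit:
{"op": "drive_tool", "data": {"targets": [[1,-0.6,0,0.8,0],[1,-0.6,0,0.8,0]]}}

```text
clock: 18.1
position: [539.6, -162.2, 24.8]
ee_rot: [-0.026, 1.0, -0.0, -0.0]
contact_force: [-2.2, 1.5, 10.2]
gripper_width: 51.9
grasp_force: 64.2
```

Emit:
{"op": "drive_tool", "data": {"targets": [[1,-0.6,0,0.8,0],[1,-0.6,0,0.8,0]]}}

```text
clock: 18.3
position: [540.3, -162.1, 24.1]
ee_rot: [-0.026, 1.0, -0.0, -0.0]
contact_force: [-2.3, 1.2, 9.5]
gripper_width: 52.1
grasp_force: 64.7
```

Emit:
{"op": "drive_tool", "data": {"targets": [[1,-0.6,0,0.8,0],[1,-0.6,0,0.8,0]]}}

```text
clock: 18.5
position: [541.1, -162.1, 23.4]
ee_rot: [-0.026, 1.0, -0.0, 0.0]
contact_force: [-2.1, 1.6, 10.4]
gripper_width: 51.8
grasp_force: 65.2
```

Emit:
{"op": "drive_tool", "data": {"targets": [[1,-0.4,0,0.8,0],[1,-0.4,0,0.8,0]]}}

```text
clock: 18.7
position: [541.8, -162.0, 22.7]
ee_rot: [-0.026, 1.0, -0.0, 0.0]
contact_force: [-1.4, 1.5, 10.3]
gripper_width: 52.0
grasp_force: 65.7
```

Emit:
{"op": "drive_tool", "data": {"targets": [[1,-0.3,0,0.8,0],[1,-0.3,0,0.8,0]]}}

```text
clock: 18.9
position: [542.4, -162.0, 22.0]
ee_rot: [-0.026, 1.0, -0.0, 0.001]
contact_force: [-1.0, 1.5, 11.0]
gripper_width: 52.2
grasp_force: 66.1
```

Emit:
{"op": "drive_tool", "data": {"targets": [[1,-0.2,0,0.6,0],[1,-0.2,0,0.6,0]]}}

```text
clock: 19.1
position: [542.8, -162.1, 21.5]
ee_rot: [-0.026, 1.0, -0.0, 0.001]
contact_force: [-1.4, 0.8, 9.7]
gripper_width: 51.7
grasp_force: 66.3
```

Emit:
{"op": "drive_tool", "data": {"targets": [[1,-0.1,0,0.6,0],[1,-0.1,0,0.6,0]]}}

```text
clock: 19.3
position: [543.2, -162.0, 21.1]
ee_rot: [-0.026, 1.0, -0.0, 0.001]
contact_force: [-1.3, 2.6, 11.0]
gripper_width: 51.9
grasp_force: 66.8
```

Emit:
{"op": "drive_tool", "data": {"targets": [[1,0,0,0.6,0],[1,0,0,0.6,0]]}}

```text
clock: 19.5
position: [543.4, -162.1, 20.7]
ee_rot: [-0.026, 1.0, -0.0, 0.001]
contact_force: [-1.7, 1.7, 11.8]
gripper_width: 52.3
grasp_force: 67.2
```

Emit:
{"op": "drive_tool", "data": {"targets": [[1,0,0,0.4,0],[1,0,0,0.4,0]]}}

```text
clock: 19.7
position: [543.6, -162.1, 20.6]
ee_rot: [-0.026, 1.0, -0.0, 0.002]
contact_force: [-1.5, 1.6, 13.2]
gripper_width: 52.1
grasp_force: 67.6
```

Emit:
{"op": "drive_tool", "data": {"targets": [[1,0,0,0.4,0],[1,0,0,0.4,0]]}}

```text
clock: 19.9
position: [543.6, -162.1, 20.6]
ee_rot: [-0.026, 1.0, -0.0, 0.002]
contact_force: [-2.5, 2.5, 16.2]
gripper_width: 52.3
grasp_force: 67.9
```

Terracotta feels both the tray and the blue tile; I release it.

Emit:
{"op": "drive_tool", "data": {"targets": [[0.2,0,0,-0.6,0],[-1,0,0,-0.6,0],[-1,0,0,-0.6,0],[-1,0,0,-0.6,0],[-1,0,0,-0.6,0],[-1,0,0,-0.6,0],[-1,0,0,-0.6,0],[-1,0,0,-20,0],[-1,0,0,-60,0],[-1,0,0,-110,0],[-1,0,0,-130,0],[-1,0,0,-130,0]]}}

```text
clock: 21.1
position: [544.3, -162.2, 152.1]
ee_rot: [-0.026, 1.0, -0.001, 0.004]
contact_force: [-0.1, 0.5, -0.0]
gripper_width: 85.5
grasp_force: 0.0
```

```bash
python3 -c "
from h import *
plan(540.3,168.7,120,-5.4)"
```

```text
shift [-12.8 330.7  31.8] roll 8.36 pos [ 544.3 -162.2  152.1] yaw 2.96 F [-0.1  0.5 -0. ] w 85.5 t 21.1
```

Emit:
{"op": "drive_tool", "data": {"targets": [[-1,-1,45,0,3],[-1,-3,95,0,8.4],[-1,-5,145,0,8.4],[-1,-7,195,0,8.4],[-1,-9,245,0,8.4],[-1,-11,290,0,8.4],[-1,-12.8,331,0,8.4],[-1,-12.8,331,0,8.4],[-1,-12.8,331,30,8.4],[-1,-12.8,331,30,8.4],[-1,-12.8,331,30,8.4]]}}

```text
clock: 22.2
position: [537.2, 168.3, 117.0]
ee_rot: [0.048, 0.999, -0.001, -0.001]
contact_force: [0.1, -0.2, 0.8]
gripper_width: 85.3
grasp_force: 0.0
```

Run:
```python
from h import *
plan(540.3,168.7,62.5,-5.4)
t=arm.get_image("top");s=arm.get_image("scene")
o=np.hstack([cv2.resize(t[185:295,340:425],(400,518),interpolation=3),cv2.resize(s[235:325,200:320],(400,300),interpolation=3).repeat(1,0)[:300].copy() if 0 else cv2.copyMakeBorder(cv2.resize(s[235:325,200:320],(400,300),interpolation=3),0,218,0,0,cv2.BORDER_CONSTANT)])
cv2.imwrite("pics/c5.png",o)
r=np.radians
q=fitquad(blob(t,[0,90,100],[11,255,255],(355,205,395,270))[0])
nr=np.array([-np.sin(r(22))*np.cos(r(2.9)),-np.sin(r(22))*np.sin(r(2.9)),np.cos(r(22))]);c=onz("top",q,30).mean(0);W=onplane("top",q,c,nr)
d=Ro.from_euler("z",-2.9,degrees=True).apply(W-[526.3,-164,6]);print(d.round(1).tolist(),d.mean(0),yaws(W))
```

```text
shift [-3.2  0.8 54.4] roll -0.09 pos [537.2 168.3 117. ] yaw -5.49 F [ 0.1 -0.2  0.8] w 85.3 t 22.2
[[45.7, 28.4, 39.1], [46.2, -28.7, 39.2], [-29.5, -26.8, 8.6], [-30.1, 28.2, 8.4]] [ 8.09079203  0.28154846 23.84269153] [(np.float64(3.4), np.float64(57.1)), (np.float64(1.4), np.float64(75.8)), (np.float64(3.4), np.float64(54.9)), (np.float64(3.1), np.float64(75.8))]
```

View pics/c5.png

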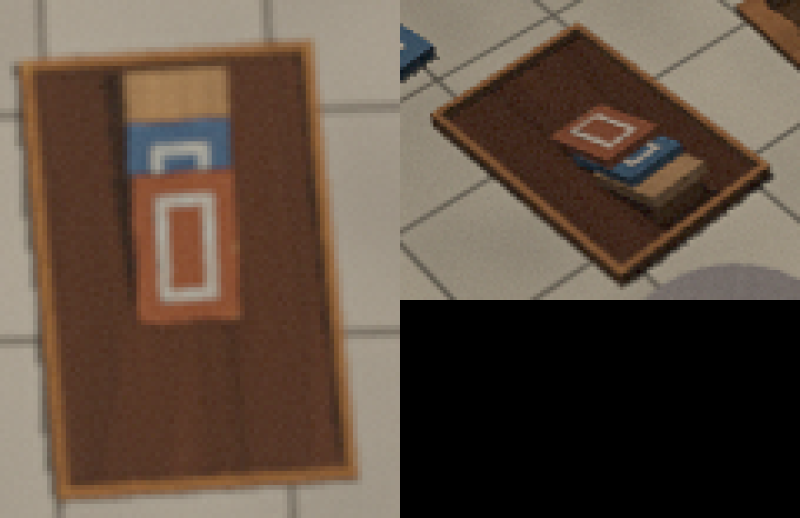

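The picture shows the slat, blue and terracotta neatly shingled (top about (378,222) and (380,238)), square and evenly spaced. Next is the white tile.

Emit:
{"op": "drive_tool", "data": {"targets": [[-1,-2,0.5,20,0],[-1,-2,0.5,38,0],[-1,-2,0.5,46,0],[-1,-2,0.5,46,0],[-1,-2,0.5,46,0],[-1,-2,0.5,46,0]]}}

```text
clock: 22.9
position: [540.6, 169.8, 73.0]
ee_rot: [0.048, 0.999, 0.001, 0.001]
contact_force: [1.0, -0.2, 0.3]
gripper_width: 85.5
grasp_force: 0.0
```

```bash
python3 -c "
from h import *
plan(540.3,168.7,62.5,-5.4)"
```

```text
shift [ 0.2 -1.2 10.5] roll -0.06 pos [540.6 169.8  73. ] yaw -5.46 F [ 1.  -0.2  0.3] w 85.5 t 22.9
```

Emit:
{"op": "drive_tool", "data": {"targets": [[-1,0,-1,10,0],[-1,0,-1,10,0],[-1,0,-1,10,0],[-1,0,-1,10,0],[-1,0,-1,10,0]]}}

```text
clock: 23.4
position: [539.8, 168.6, 62.0]
ee_rot: [0.048, 0.999, 0.0, 0.0]
contact_force: [0.4, -0.4, -0.6]
gripper_width: 85.6
grasp_force: 0.0
```

```bash
python3 -c "
from h import *
plan(540.3,168.7,62.5,-5.4)"
```

```text
shift [-0.4  0.1 -0.5] roll -0.06 pos [539.8 168.6  62. ] yaw -5.46 F [ 0.4 -0.4 -0.6] w 85.6 t 23.4
```

Emit:
{"op": "drive_tool", "data": {"targets": [[-1,-0.4,0,-0.3,0],[1,-0.4,0,-0.3,0],[1,-0.4,0,-0.3,0],[1,-0.4,0,-0.3,0],[1,-0.4,0,-0.3,0],[1,-0.4,0,-0.3,0],[1,-0.4,0,-0.3,0],[1,-0.4,0,-0.3,0],[1,-0.4,0,-0.3,0]]}}

```text
clock: 24.3
position: [540.4, 168.6, 62.8]
ee_rot: [0.047, 0.999, 0.0, 0.0]
contact_force: [-1.6, 0.8, 5.0]
gripper_width: 52.2
grasp_force: 63.2
```

Emit:
{"op": "drive_tool", "data": {"targets": [[1,0,0,-8,0],[1,0,0,-25,0],[1,0,0,-60,0],[1,0,0,-90,0],[1,0,0,-90,0],[1,0,0,-90,0]]}}

```text
clock: 24.9
position: [540.0, 168.6, 152.6]
ee_rot: [0.048, 0.999, 0.001, 0.0]
contact_force: [-0.8, -0.2, -0.9]
gripper_width: 51.8
grasp_force: 62.9
```

```bash
python3 -c "
from h import *
plan(511.7,-163.7,40,2.9)"
```

```text
shift [  -3.6 -333.6  112.2] roll -8.4 pos [540.  168.6 152.6] yaw -5.5 F [-0.8 -0.2 -0.9] w 51.8 t 24.9
```

Emit:
{"op": "drive_tool", "data": {"targets": [[1,0,-40,0,-3],[1,-1,-85,0,-8.4],[1,-1,-135,0,-8.4],[1,-2,-185,0,-8.4],[1,-3,-235,0,-8.4],[1,-3,-285,0,-8.4],[1,-3.6,-333.5,0,-8.4],[1,-3.6,-333.5,0,-8.4],[1,-3.6,-333.5,0,-8.4],[1,-3.6,-333.5,0,-8.4]]}}

```text
clock: 25.9
position: [511.4, -163.2, 151.1]
ee_rot: [-0.026, 1.0, 0.0, -0.001]
contact_force: [0.1, -0.3, -1.1]
gripper_width: 52.1
grasp_force: 63.0
```

Emit:
{"op": "drive_tool", "data": {"targets": [[1,0,0,45,0],[1,0,0,85,0],[1,0,0,105,0],[1,0,0,112,0],[1,0,0,112,0],[1,0,0,112,0],[1,0,0,112,0],[1,0,0,112,0]]}}

```text
clock: 26.7
position: [512.7, -163.8, 41.4]
ee_rot: [-0.026, 1.0, -0.0, 0.001]
contact_force: [-0.4, -0.5, -0.9]
gripper_width: 52.1
grasp_force: 63.0
```

```bash
python3 -c "
from h import *
plan(511.7,-163.7,28,2.9)"
```

```text
shift [ 1.1  0.1 13.4] roll 0.05 pos [ 512.7 -163.8   41.4] yaw 2.95 F [-0.4 -0.5 -0.9] w 52.1 t 26.7
```

Emit:
{"op": "drive_tool", "data": {"targets": [[1,0.7,0,5,0],[1,0.7,0,10,0],[1,0.7,0,13,0],[1,0.7,0,13,0],[1,0.7,0,13,0]]}}

```text
clock: 27.2
position: [510.9, -163.9, 27.0]
ee_rot: [-0.026, 1.0, 0.0, -0.0]
contact_force: [-0.1, 0.0, -0.3]
gripper_width: 51.8
grasp_force: 63.2
```

Emit:
{"op": "drive_tool", "data": {"targets": [[1,0,0,0.8,0],[1,0,0,0.8,0]]}}

```text
clock: 27.4
position: [511.3, -163.9, 26.5]
ee_rot: [-0.026, 1.0, -0.0, 0.0]
contact_force: [-0.1, 0.2, 2.8]
gripper_width: 52.3
grasp_force: 63.3
```

Emit:
{"op": "drive_tool", "data": {"targets": [[1,0,0,0.8,0],[1,0,0,0.8,0]]}}

```text
clock: 27.6
position: [511.6, -163.9, 26.0]
ee_rot: [-0.026, 1.0, -0.0, 0.0]
contact_force: [-1.4, 0.1, 5.0]
gripper_width: 52.0
grasp_force: 63.6
```

Emit:
{"op": "drive_tool", "data": {"targets": [[1,0,0,0.8,0],[1,0,0,0.8,0]]}}

```text
clock: 27.8
position: [511.8, -163.9, 25.6]
ee_rot: [-0.026, 1.0, -0.0, 0.001]
contact_force: [-1.2, 0.8, 7.6]
gripper_width: 51.8
grasp_force: 63.9
```

Emit:
{"op": "drive_tool", "data": {"targets": [[1,-0.9,0,0.6,0],[1,-0.9,0,0.6,0]]}}

```text
clock: 28.0
position: [512.2, -163.9, 25.1]
ee_rot: [-0.026, 1.0, -0.0, -0.0]
contact_force: [-2.5, 1.8, 9.2]
gripper_width: 51.8
grasp_force: 64.0
```

Emit:
{"op": "drive_tool", "data": {"targets": [[1,-0.6,0,0.8,0],[1,-0.6,0,0.8,0]]}}

```text
clock: 28.2
position: [512.9, -163.8, 24.3]
ee_rot: [-0.026, 1.0, -0.0, 0.0]
contact_force: [-1.4, 0.9, 9.3]
gripper_width: 52.1
grasp_force: 64.6
```

Emit:
{"op": "drive_tool", "data": {"targets": [[1,-0.6,0,0.8,0],[1,-0.6,0,0.8,0]]}}

```text
clock: 28.4
position: [513.6, -163.8, 23.6]
ee_rot: [-0.026, 1.0, -0.0, 0.0]
contact_force: [-2.5, 2.4, 8.9]
gripper_width: 52.3
grasp_force: 65.1
```

Emit:
{"op": "drive_tool", "data": {"targets": [[1,-0.6,0,0.8,0],[1,-0.6,0,0.8,0]]}}

```text
clock: 28.6
position: [514.4, -163.7, 22.8]
ee_rot: [-0.026, 1.0, -0.0, 0.0]
contact_force: [-2.2, 2.7, 9.5]
gripper_width: 51.8
grasp_force: 65.6
```

Emit:
{"op": "drive_tool", "data": {"targets": [[1,-0.4,0,0.8,0],[1,-0.4,0,0.8,0]]}}

```text
clock: 28.8
position: [514.9, -163.8, 22.2]
ee_rot: [-0.026, 1.0, -0.0, 0.0]
contact_force: [-0.6, 1.0, 9.9]
gripper_width: 52.2
grasp_force: 66.0
```

Emit:
{"op": "drive_tool", "data": {"targets": [[1,-0.3,0,0.7,0],[1,-0.3,0,0.7,0]]}}

```text
clock: 29.0
position: [515.5, -163.8, 21.6]
ee_rot: [-0.026, 1.0, -0.0, 0.001]
contact_force: [-1.2, 1.6, 9.5]
gripper_width: 51.9
grasp_force: 66.4
```

Emit:
{"op": "drive_tool", "data": {"targets": [[1,-0.1,0,0.6,0],[1,-0.1,0,0.6,0]]}}

```text
clock: 29.2
position: [515.7, -163.7, 21.2]
ee_rot: [-0.026, 1.0, -0.0, 0.001]
contact_force: [-1.6, 2.1, 10.7]
gripper_width: 52.1
grasp_force: 67.0
```

Emit:
{"op": "drive_tool", "data": {"targets": [[1,0,0,0.5,0],[1,0,0,0.5,0]]}}

```text
clock: 29.4
position: [515.8, -163.7, 21.0]
ee_rot: [-0.026, 1.0, -0.0, 0.001]
contact_force: [-1.7, 3.0, 12.8]
gripper_width: 52.2
grasp_force: 67.3
```

Emit:
{"op": "drive_tool", "data": {"targets": [[1,0,0,0.4,0],[1,0,0,0.4,0]]}}

```text
clock: 29.6
position: [515.9, -163.7, 20.9]
ee_rot: [-0.026, 1.0, -0.0, 0.001]
contact_force: [-3.0, 3.3, 14.6]
gripper_width: 52.2
grasp_force: 67.5
```

White has both contacts: the force rose to 14.6 N with z stalled. I release and back away.

Emit:
{"op": "drive_tool", "data": {"targets": [[0.2,0,0,-0.5,0],[-1,0,0,-0.5,0],[-1,0,0,-0.5,0],[-1,0,0,-0.5,0],[-1,0,0,-0.5,0],[-1,0,0,-0.5,0],[-1,0,0,-0.5,0],[-1,0,0,-20,0],[-1,0,0,-60,0],[-1,0,0,-110,0],[-1,0,0,-150,0],[-1,0,0,-180,0]]}}

```text
clock: 30.8
position: [515.4, -163.8, 202.0]
ee_rot: [-0.026, 1.0, -0.0, 0.002]
contact_force: [1.0, -0.0, -1.0]
gripper_width: 85.4
grasp_force: 0.0
```

Emit:
{"op": "drive_tool", "data": {"targets": [[-1,0,50,0,0],[-1,0,100,0,0],[-1,0,150,0,0],[-1,0,200,0,0],[-1,0,250,0,0],[-1,0,300,0,0],[-1,0,300,0,0],[-1,0,300,0,0]]}}

```text
clock: 31.6
position: [498.9, 137.1, 198.5]
ee_rot: [-0.027, 1.0, -0.0, -0.0]
contact_force: [-0.3, -0.2, -0.3]
gripper_width: 85.4
grasp_force: 0.0
```

Run:
```python
from h import *
t=arm.get_image("top");s=arm.get_image("scene")
a=cv2.resize(t[185:295,340:425],(400,518),interpolation=3);b=cv2.resize(s[235:325,200:320],(400,300),interpolation=3)
c=cv2.resize(s[60:330,120:480],(290,218))
o=np.zeros((518,800,3),np.uint8);o[:,:400]=a;o[:300,400:]=b;o[300:,400:690]=c
cv2.imwrite("pics/c6.png",o)
q=fitquad(blob(t,[0,0,110],[179,75,255],(362,230,400,275))[0]);r=np.radians
nr=np.array([-np.sin(r(22))*np.cos(r(2.9)),-np.sin(r(22))*np.sin(r(2.9)),np.cos(r(22))]);cc=onz("top",q,30).mean(0);W=onplane("top",q,cc,nr)
d=Ro.from_euler("z",-2.9,degrees=True).apply(W-[526.3,-164,6]);print(d.round(1).tolist(),d.mean(0),yaws(W))
```

```text
[[21.7, 28.3, 39.7], [20.6, -29.8, 39.3], [-57.5, -26.1, 7.8], [-55.7, 28.2, 8.5]] [-17.73397711   0.14531366  23.83461832] [(np.float64(1.8), np.float64(58.1)), (np.float64(0.2), np.float64(78.1)), (np.float64(1.0), np.float64(54.3)), (np.float64(3.0), np.float64(77.3))]
```

View pics/c6.png

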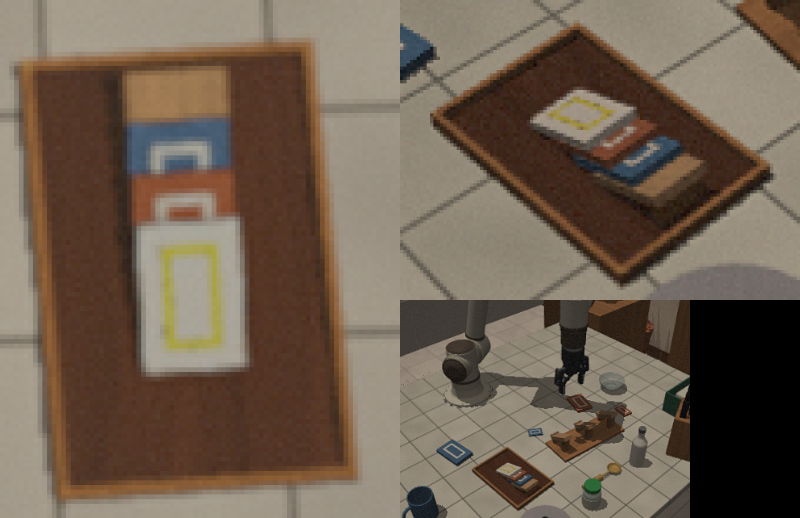

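The row stands neat and square: slat, blue, terracotta, white (white at top about (381,248)), with each overlap showing about 26 mm. The arm is clear, so I hand the job in.

```bash
python3 -c "
from bench import arm
print(arm.job_done())"
```

```text
the job is handed in; nothing more can be done
None
```

The blue, terracotta and white tiles lie shingled on the tray, each let go only after it touched both the tray and what it leans on, and the job was handed in after about 32 s; the wrist force peaked near 16 N, and the last pictures show the row square to within a degree or two with about 26 mm of each tile beneath showing.

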